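# Load the roller and slide the parts tray up into its bay

## Task

Lay the loose guide roller in the wooden parts tray with the one already there, letting it down rather than dropping it, and put the tray away: slide it up over the front edge of the empty plywood bay and fully home against the back stop. Do not carry the tray; raise only the end that has to come up, and keep it low and nearly level so that it does not tip. Both rollers must finish in the tray, and everything else on the bench stays as it is.

Things in the scene. Friction and masses are not known exactly. Their poses are not given: they have to be found in the camera images.
- tray_center (a point): Centre of the beech parts tray to be put away, 18 mm above its underside; the only tray on the bench top itself. Open box 160 mm long (its x), 120 mm wide (y), 36 mm high, walls 6 mm, floor 6 mm, a steel bar handle on each end wall, about 0.4 kg empty. Its x at the start points roughly towards the bay; both ends are alike; z up.
- tray: The same tray, origin at the centre of its underside, same axes. It slides with moderate friction (about 0.6). Do not tilt it by more than about 15 degrees; its centre may rise at most 20 mm above its height when standing in the bay.
- tray_handle_a (a point): Middle of the handle bar on the tray's +x end: steel round bar 10 mm thick, 84 mm long across the tray (its y), on two uprights; on the bar's axis, 68 mm above the tray's underside, 77 mm from its centre; 27 mm free between the bar and the wall's rim below. Held from above across the bar, the tray can still swing up and down about the bar.
- tray_handle_b (a point): Middle of the same kind of handle bar on the tray's -x end.
- loose_roller_center (a point): Centre, on the axis, of the loose guide roller lying on the bench to the robot's right of the tray: steel tube 32 mm in diameter, 80 mm long, with stub axles 12 mm thick standing out 6 mm at both ends (92 mm in all), 0.15 kg. It lies on its side and rolls when pushed. Its x is the roller's axis.
- loose_roller: The same loose roller; its origin is its centre.
- tray_roller_center (a point): A second, identical roller that already lies loose in the tray, across it (its axis along the tray's y), in the half towards the -x end; it may roll to and fro. The point is its centre; x along its axis.
- tray_roller: The same roller in the tray; its origin is its centre.
- empty_bay: The empty one of two like plywood bays, fixed on the bench to the robot's left. Floor board 200 mm long (x), 156 wide (y), 12 thick: its front edge (x = -100) is a square 12 mm step up from the bench. Cheeks stand from x = -70 to +86, 136 mm apart; the back stop's face is at x = +86; both 44 mm above the bench. No roof. Origin: centre of underside; x from opening to stop.
- empty_bay_home (a point): Point on the floor of the empty bay (12 mm above the bench) over which the middle of the tray stands when the tray's leading end touches the back stop: 6 mm towards the stop from the bay's centre. Axes as the bay's.
- full_bay: The other bay of the same kind and size, taken by the full tray; beside the empty one, nearer or farther.
- full_tray: A tray like the first, filled with pipe fittings, standing in the full bay; leave it. Origin at the centre of its underside.
- file: Flat file with wooden handle, 275 mm long, lying beyond the tray; leave it.
- hammer: Hammer, 260 mm long, lying between the robot and the tray; leave it.
- screwdriver: Black screwdriver, 200 mm long, lying between the robot and the bays; leave it.
- mug: White mug, 80 mm wide, 92 mm high, at the right; leave it.
- jar: Glass jar with steel lid, 64 mm wide, 85 mm high, beyond the bays; leave it.
- bearing_block: Aluminium bearing block, 120 mm long, 68 mm high, at the far right; leave it.
- wrench: Wrench, 180 mm long, at the far right; leave it.

How it is judged (in metres and radians):
At the end, for the whole second after the job is handed in: The tray stands flat on the floor of the empty bay, its leading end within 6 mm of the back stop and square in the bay (within 14 mm sideways and 0.08 rad), both rollers lie on the tray's floor, and everything is at rest (x of tray_center in the frame of empty_bay_home between -0.006 and 0.004 m and y of tray_center in the frame of empty_bay_home between -0.014 and 0.014 m and z of tray_center in the frame of empty_bay_home between 0.014 and 0.022 m and angle between tray's own z axis and vertical below 0.035 rad and angle between the x axis of tray and the x axis of empty_bay, either way round below 0.08 rad and x of loose_roller_center in the frame of tray between -0.066 and 0.066 m and y of loose_roller_center in the frame of tray between -0.05 and 0.05 m and z of loose_roller_center in the frame of tray between 0.01 and 0.03 m and x of tray_roller_center in the frame of tray between -0.066 and 0.066 m and y of tray_roller_center in the frame of tray between -0.05 and 0.05 m and z of tray_roller_center in the frame of tray between 0.01 and 0.03 m and linear speed of each of tray, loose_roller, tray_roller below 0.02 m/s); the robot touches nothing.
It fails at once if the tray is tipped by more than 15 degrees (angle between tray's own z axis and vertical above 0.262 rad).
It fails at once if the tray is carried: its centre is raised more than 20 mm above where it stands in the bay (height (world z) of tray_center above 0.05 m).
It fails at once if the loose roller is dropped (falls free at over 0.7 m/s, about 25 mm) (linear speed of loose_roller above 0.7 m/s and contact force between loose_roller and the fingers below 0.01 N).
It fails at once if the full tray is moved by more than 20 mm (distance of full_tray from where it was at the start of the episode above 0.02 m).
It fails at once if another thing on the bench is moved by more than 30 mm (distance of any of file, hammer, screwdriver, mug, jar, bearing_block, wrench from where it was at the start of the episode above 0.03 m).
It also fails if it takes over 70 s, if anything falls off the work surface, if the arm or the gripper's body presses on something with over 40 N, if the wrist force passes 120 N, or if a joint passes its speed limit or range.

## Robot

A 6-joint arm with a two-finger parallel gripper is mounted at the origin on the work surface. World frame = base frame: x ahead of the robot, y to its left, z up, the work surface at z = 0. Lengths are in mm, angles in rad, forces in N, time in s.
With the tool pointing down it reaches from about 300 to 775 mm from the base axis. Payload 14.6 kg.
Tool frame: the origin (TCP) lies where the fingers leave the gripper's body, on its centre line; the fingertips stand 97 mm ahead of it and the grasp point (between the pads) lies ahead of it (grip_depth is the z of the grasp point in the tool frame, in mm); z points along the fingers, y is the line along which they close (so a half turn about z gives the same grasp; the last joint's range is limited). The gripper opens to 94 mm and grips with 3 to 60 N. Pads are 16 mm wide; open, the fingers measure 119 mm over their backs; the gripper's body (75 mm by 177 mm) begins 78 mm behind the grasp point.
Start: joints at [1.14, 0.3, 1.521, -0, 1.321, -0.067], TCP at [195.703, 513.995, 302.646] pointing down, gripper open.
Joint ranges: [-3.03, 3.03], [-0.79, 2.21], [0.23, 2.52], [-1.04, 4.18], [0, 3.07], [-2.55, 2.55]. Speed limits (rad/s): [2.22, 2.22, 2.57, 3.14, 3.14, 3.14].

## Interface

Orientations are given as [roll, pitch, yaw] about the fixed x, y, z axes, in that order (R = Rz(yaw) Ry(pitch) Rx(roll)).
In Python, from cell import read_state, camera, sign_off, regions_of, spot_point, grip_depth gives the robot as it stands. The module is installed in compiled form; this text tells all that it offers.
- The arm moves only by the tool send_rows, never from a script. Its argument "series" is a list of rows, each a list of 3 entries, a list of its own where there are three numbers: the shift along the world's x, y, z in mm, then the turn about the world's z in degrees, then the closure, from -1 (fully open) to 1 (shut), so that 0 is half open. A call has 1 to 12 rows; each row shifts and turns the commanded pose from where the row before left it; what a row does not reach is not made up. A row lasts 1/10 s, in which the tool goes at most 50 mm and 8.59 degrees, less where a joint would pass 70% of its speed; a pose out of reach is approached as far as the arm can. A call is refused whole if a number of a shift passes 50 or a number of a turn 8.59, either way. A call with a gripper value outside its range is refused whole. The fingers move at their own pace and stop on an object; "squeeze" is the grip in N (left out, the last holds). Time passes only in rows, so rows that do not move let the fingers close. It gives the time, the measured TCP pose, the force, the opening and the grip force at its end, in the units of the state.
- read_state(): the state, without advancing time (a new reading comes with each control period).
- camera(name): name is "side" or "top"; returns a dict with "color" (420x560x3 uint8, blue, green, red), "fx", "fy", "cx", "cy" (pixels), "dist" ([k1, k2, p1, p2, k3] as OpenCV has them; the pictures are not rectified), "camera_from_world" (4x4, takes a point from world to camera coordinates). Camera axes: x right, y down, z forward; pixel columns grow to the right and rows downward; lengths in mm; the calibration is good to about 2 mm. A picture is of the moment at which its call begins. There is no depth.
- sign_off(): hands the job in; it is judged then, once.
Trained networks look in a picture, given as the dict that the camera call returned (one of the last four; its "shot" number tells which), for a name from the list of things; names that differ only in an ending like _2 or _b are one class to them, and where a whole thing is asked for, a point or a joint stands for the part that bears it (a point fixed in the world has none). Each returns a list of dicts, best first, with "confidence" (0 to 1); they miss things now and then, are a little off and sometimes report something else, mostly with a low value. They report only what shows in the picture. A call takes as long as a camera call.
- regions_of(thing, picture): "mask" (420x560 bool, what is visible of it).
- spot_point(thing, picture): "point" ([x, y, z] in mm, in the coordinates of the camera as it stood for that picture, good to about 4 mm: a listed point, or the origin of a listed thing).
The state is a dict: "clock": time; "joints": joint angles; "qd": joint speeds; "effort": joint torques, N m; "eef_pos": TCP position; "eef_rot": TCP orientation; "wrist_force": force on the tool from outside, world axes, zero at the start; "moment": the same for the moment, N m; "finger_gap": finger opening in mm; "finger_force": force on a finger pad.
Only numpy, scipy, OpenCV 4.12 (cv2) and the standard library are available. Lean on these libraries where they do the work, as an engineer would, in place of code of your own. Each camera call takes 0.05 s, during which the arm holds its last target. There are 200 camera calls.

## Working session

There is one attempt and no reset: what is moved stays moved. The work goes in short steps, Python scripts to look and compute and a tool call to move; the robot and the scene stay as the last step left them, time stands still between calls to the robot, and variables do not carry over. Pictures are saved under pics/ and viewed, at most 10 in all, crops included, and the job is handed in when it is done.

Besides the shell and the picture viewer there is one more tool, called by a JSON object that holds its "fn" and its "kwargs", one argument or row to a line. send_rows: Moves the arm, as the interface text tells. Its arguments: {"type":"object","properties":{"series":{"type":"array"},"squeeze":{"type":"number"}},"required":["series"]}

```bash
mkdir -p pics; cat > h.py <<'E'
import numpy as np, cv2
from cell import *
def pts(names, cams=("side","top"), save=None):
    out={}
    for c in cams:
        p=camera(c)
        if save: cv2.imwrite(f"pics/{save}_{c}.png",p["color"])
        T=np.linalg.inv(p["camera_from_world"])
        for n in names:
            r=spot_point(n,p)
            for q in r[:3]:
                w=T@np.append(q["point"],1)
                print(c,n,np.round(w[:3],1),round(q["confidence"],2))
def axis(n,c="top",z=18):
    p=camera(c); return p,regions_of(n,p)
def ray(p,uv,z):
    K=np.array([[p["fx"],0,p["cx"]],[0,p["fy"],p["cy"]],[0,0,1]])
    u=cv2.undistortPoints(np.array(uv,float).reshape(-1,1,2),K,np.array(p["dist"])).reshape(-1,2)
    T=np.linalg.inv(p["camera_from_world"]);o=T[:3,3]
    d=np.c_[u,np.ones(len(u))]@T[:3,:3].T
    return o+d*((z-o[2])/d[:,2])[:,None]
def rect(n,z,c="top"):
    p=camera(c)
    for r in regions_of(n,p)[:2]:
        m=r["mask"];ys,xs=np.nonzero(m)
        w=ray(p,np.c_[xs,ys],z)[:,:2].astype(np.float32)
        R=cv2.minAreaRect(w); print(n,"conf",round(r["confidence"],2),"rect",np.round(R[0],1),np.round(R[1],1),round(R[2],1), "corners",np.round(cv2.boxPoints(R)).tolist())
E
python3 - <<'E'
from h import *
print(read_state(),grip_depth)
pts(["tray_center","tray_handle_a","loose_roller_center","tray_roller_center","empty_bay_home","empty_bay","full_bay","full_tray","hammer","screwdriver","file","mug","jar"],save="a")
rect("loose_roller",16);rect("empty_bay",12);rect("tray",36)
E
```

```text
{'clock': 0.0, 'joints': array([ 1.14040694e+00,  3.00505857e-01,  1.52156359e+00, -3.12385769e-05,
        1.32070525e+00, -6.65865685e-02]), 'qd': array([-0.00014714,  0.00071145,  0.00079736, -0.00129182,  0.00117006,
        0.00034751]), 'effort': array([ 1.56479786e-03, -5.31807089e+01, -3.52749074e+01,  7.09227752e-02,
        2.42579577e-02, -6.85188456e-05]), 'eef_pos': array([195.64764184, 513.87173484, 302.07459752]), 'eef_rot': array([-3.14041122e+00, -4.84595237e-05,  2.77779756e+00]), 'wrist_force': array([-0.7581973 ,  1.64992973,  0.63669782]), 'moment': array([ 0.01143631, -0.02058848,  0.02117521]), 'finger_force': 0.0, 'finger_gap': 94.03076402319198} 78.39999999999999
side tray_center [ 522.6 -113.8   12.1] 0.56
side tray_handle_a [ 523.4 -190.8   66. ] 0.73
side tray_handle_a [520.6 -37.7  65.4] 0.61
side tray_handle_a [ 583.3 -499.1    2.2] 0.37
side loose_roller_center [ 521.7 -329.8   13. ] 0.9
side tray_roller_center [ 527.4 -165.2   21.2] 0.71
side empty_bay_home [636.3 210.1  15.3] 0.76
side empty_bay [636.9 205.3   3.3] 0.94
side empty_bay [4.644e+02 1.615
[... 778 characters left out ...]
45
top full_tray [463.2 158.6  10.3] 0.96
top hammer [ 353.3 -110.6   -1. ] 0.64
top screwdriver [339.  220.4  -4.7] 0.9
top screwdriver [ 524.5 -330.1   17.4] 0.24
top file [ 768.7 -210.2    3.2] 0.96
top mug [ 676.  -382.2   -1. ] 0.79
top mug [338.8 218.7  -2.1] 0.64
top jar [769.3  22.4   3.1] 0.62
loose_roller conf 0.74 rect [ 524.7 -333.1] [34.3 91.9] 80.0 corners [[476.0, -342.0], [567.0, -358.0], [573.0, -324.0], [482.0, -308.0]]
empty_bay conf 0.82 rect [636.4 209.6] [166.7 208.8] 2.4 corners [[549.0, 310.0], [557.0, 102.0], [724.0, 109.0], [715.0, 317.0]]
tray conf 0.77 rect [ 519.8 -117.1] [123.6 169.8] 1.2 corners [[456.0, -33.0], [460.0, -203.0], [583.0, -201.0], [580.0, -31.0]]
```

View pics/a_top.png

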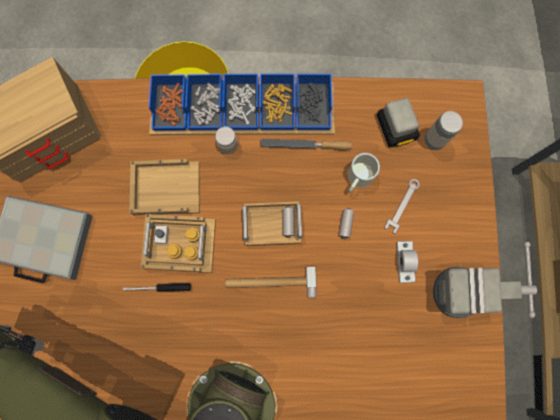

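View pics/a_side.png

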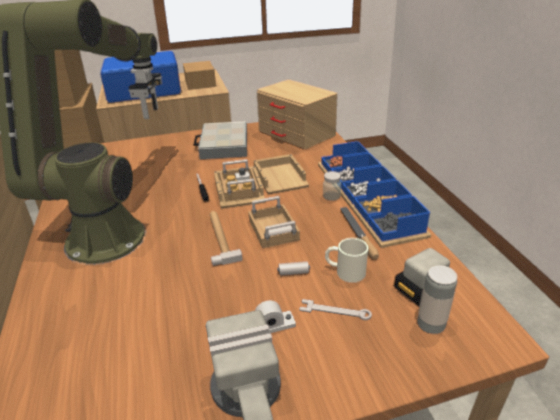

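The top view shows the tray at about (272,223), the loose roller at (346,223) and the empty bay at (165,187), opening towards the tray. The full bay is at (177,245). The side view agrees, with the tray at (273,222), the roller at (293,268) and the bay at (280,173).

I'll go to the roller first.

{"fn": "send_rows", "kwargs": {
  "series": [
    [[17,-44,0],5.4,-1],
    [[17,-44,0],5.4,-1],
    [[17,-44,0],0,-1],
    [[17,-44,0],0,-1],
    [[17,-44,0],0,-1],
    [[17,-44,0],0,-1],
    [[17,-44,0],0,-1],
    [[17,-44,0],0,-1],
    [[17,-44,0],0,-1],
    [[17,-44,0],0,-1]
  ],
  "squeeze": 25
}}

```text
clock: 2.7
eef_pos: [365.9, 72.1, 303.0]
eef_rot: [3.141, 0.001, 2.966]
wrist_force: [0.6, 0.9, 1.0]
finger_gap: 93.9
finger_force: 0.0
```

{"fn": "send_rows", "kwargs": {
  "series": [
    [[17,-44,0],0,-1],
    [[17,-44,0],0,-1],
    [[17,-44,0],0,-1],
    [[17,-44,0],0,-1],
    [[17,-44,0],0,-1],
    [[17,-44,0],0,-1],
    [[17,-44,0],0,-1],
    [[17,-44,0],0,-1],
    [[20,-44,0],0,-1],
    [[0,0,-20],0,-1],
    [[0,0,0],0,-1],
    [[0,0,0],0,-1]
  ]
}}

```text
clock: 3.9
eef_pos: [521.6, -321.5, 282.8]
eef_rot: [3.141, -0.001, 2.967]
wrist_force: [0.5, 0.4, -0.4]
finger_gap: 93.8
finger_force: 0.0
```

```bash
python3 - <<'E'
from h import *
s=read_state();print(s["clock"],s["eef_pos"],np.degrees(s["eef_rot"]),s["finger_gap"],s["joints"])
pts(["loose_roller_center","empty_bay_home","tray_center"],save="b")
rect("loose_roller",16);rect("empty_bay",25);rect("loose_roller",16,"side")
E
```

```text
3.9 [ 521.56171537 -321.52433863  282.75645522] [ 1.79974297e+02 -4.57756371e-02  1.69973029e+02] 93.76543295697276 [-6.12228183e-01  4.55849144e-01  1.35445979e+00  7.00936185e-05
  1.33219745e+00 -2.00803727e+00]
side loose_roller_center [ 522.7 -335.1   21.2] 0.63
side loose_roller_center [ 522.3 -328.5   14.3] 0.53
side empty_bay_home [637.4 213.3  13.8] 0.84
side empty_bay_home [ 520.1 -116.8   14.5] 0.62
side empty_bay_home [ 580.3 -504.4   -1.1] 0.57
side tray_center [ 521.7 -116.1   16.8] 0.68
top loose_roller_center [ 525.3 -115.2   12.2] 0.7
top loose_roller_center [ 354.5 -110.6   -1.1] 0.52
top loose_roller_center [ 528.4 -162.2   20. ] 0.28
top empty_bay_home [633.4 211.2  12.3] 0.86
top tray_center [ 522.1 -115.5   17.3] 0.91
loose_roller conf 0.19 rect [ 529.2 -162.8] [35.3 92.2] 89.6 corners [[483.0, -180.0], [575.0, -181.0], [575.0, -146.0], [483.0, -145.0]]
empty_bay conf 0.7 rect [633.3 208.5] [171.6 210.5] 1.9 corners [[544.0, 311.0], [551.0, 101.0], [722.0, 106.0], [716.0, 316.0]]
empty_bay conf 0.64 rect [ 410.4 -509.4] [116.7  57.8] 2.2 corners [[351.0, -483.0], [353.0, -541.0], [470.0, -536.0], [468.0, -478.0]]
loose_roller conf 0.6 rect [ 524.1 -336.8] [48.3 87.1] 82.2 corners [[478.0, -355.0], [564.0, -367.0], [570.0, -319.0], [484.0, -307.0]]
```

{"fn": "send_rows", "kwargs": {
  "series": [
    [[2,-10.5,-40],0,-1],
    [[0,0,-40],0,-1],
    [[0,0,-40],0,-1],
    [[0,0,-30],0,-1],
    [[0,0,-20],0,-1],
    [[0,0,-12],0,-1],
    [[0,0,0],0,-1],
    [[0,0,0],0,0],
    [[0,0,0],0,0],
    [[0,0,0],0,0.5],
    [[0,0,0],0,0.5],
    [[0,0,0],0,0.5]
  ]
}}

```text
clock: 5.8
eef_pos: [523.8, -332.5, 101.0]
eef_rot: [-3.141, 0.0, 2.966]
wrist_force: [-0.5, 0.2, -0.2]
finger_gap: 57.4
finger_force: 0.0
```

{"fn": "send_rows", "kwargs": {
  "series": [
    [[0,0,0],0,0.7],
    [[0,0,0],0,1],
    [[0,0,0],0,1],
    [[0,0,0],0,1],
    [[0,0,0],0,1]
  ]
}}

```text
clock: 6.3
eef_pos: [523.7, -332.5, 100.6]
eef_rot: [3.142, -0.0, 2.966]
wrist_force: [-1.2, 0.4, 0.3]
finger_gap: 31.3
finger_force: 25.0
```

{"fn": "send_rows", "kwargs": {
  "series": [
    [[0,0,15],0,1],
    [[0,0,40],0,1],
    [[0,0,45],0,1],
    [[0,20,20],2.5,1],
    [[0,45,0],3.5,1],
    [[0,45,0],3,1],
    [[0,45,0],2,1],
    [[0,45,0],0,1],
    [[-1,30,0],0,1],
    [[0,7.5,0],0,1],
    [[0,0,0],0,1],
    [[0,0,0],0,1]
  ]
}}

```text
clock: 7.5
eef_pos: [522.8, -95.9, 221.1]
eef_rot: [-3.141, 0.0, -3.125]
wrist_force: [0.2, 0.4, -0.6]
finger_gap: 31.4
finger_force: 25.0
```

```bash
python3 - <<'E'
from h import *
s=read_state();print(s["clock"],s["eef_pos"],np.degrees(s["eef_rot"]),s["finger_gap"],s["wrist_force"])
pts(["loose_roller_center","tray_roller_center","tray_center","tray_handle_a"],save="c")
rect("loose_roller",135,"side")
i=cv2.imread("pics/c_side.png")[130:280,180:380];i=cv2.resize(i,None,fx=3.9,fy=3.9,interpolation=3);cv2.imwrite("pics/c2.png",i)
E
```

```text
7.5 [522.77930394 -95.88703491 221.08736264] [-1.79981500e+02  2.46819886e-02 -1.79072059e+02] 31.417336297172326 [ 0.16205879  0.42948693 -0.55408233]
side loose_roller_center [521.5 -94.4 137.7] 0.74
side tray_roller_center [ 532.7 -163.1   20.5] 0.54
side tray_center [ 520.9 -116.9   14.5] 0.77
side tray_handle_a [ 519.7 -194.8   70.3] 0.75
side tray_handle_a [ 583.3 -502.4   -0.7] 0.75
side tray_handle_a [520.9 -36.8  65.9] 0.7
top loose_roller_center [ 522.  -117.9    1.2] 0.38
top tray_roller_center [ 409.6 -505.3    2.4] 0.73
top tray_roller_center [ 528.2 -162.6   21.1] 0.69
top tray_center [ 523.9 -116.4   16.6] 0.57
top tray_center [ 410.7 -509.1   -1.1] 0.48
top tray_handle_a [ 528.  -194.9   66.7] 0.67
loose_roller conf 0.71 rect [521.6 -97.5] [59.3 92.1] 89.7 corners [[475.0, -127.0], [568.0, -127.0], [568.0, -68.0], [476.0, -68.0]]
loose_roller conf 0.43 rect [440.6   4. ] [259.4 108.4] 86.4 corners [[378.0, -122.0], [487.0, -129.0], [503.0, 130.0], [395.0, 137.0]]
```

View pics/c2.png

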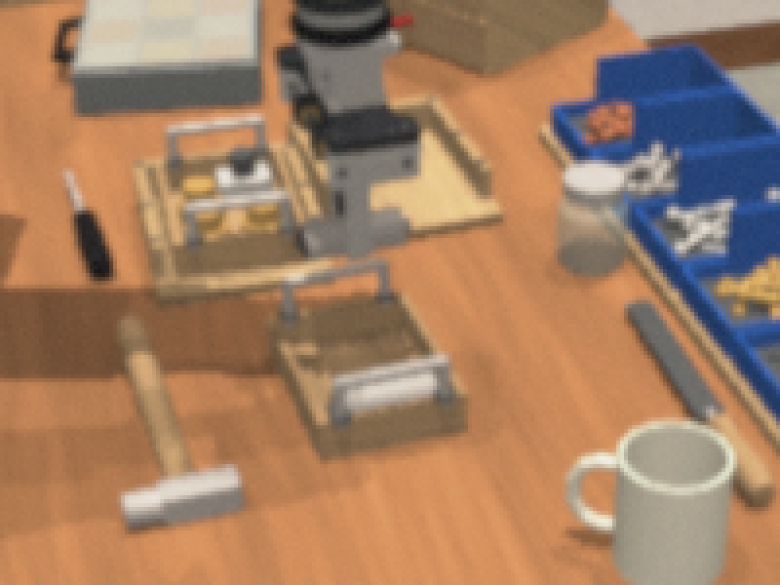

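The crop shows the roller held at (350,235), level and square above the front half of the tray. The tray roller is at (390,390), near the rear wall. I'll lower it in.

{"fn": "send_rows", "kwargs": {
  "series": [
    [[0,0,-35],0,1],
    [[0,0,-35],0,1],
    [[0,0,-20],0,1],
    [[0,0,-10],0,1],
    [[0,0,-5],0,1],
    [[0,0,-4],0,1],
    [[0,0,-2],0,1],
    [[0,0,-1],0,1],
    [[0,0,-1],0,1],
    [[0,0,0],0,1],
    [[0,0,0],0,1]
  ]
}}

```text
clock: 9.2
eef_pos: [522.8, -95.0, 107.9]
eef_rot: [-3.142, 0.0, -3.125]
wrist_force: [-0.2, -0.6, -1.6]
finger_gap: 31.5
finger_force: 25.0
```

{"fn": "send_rows", "kwargs": {
  "series": [
    [[0,0,-1],0,1],
    [[0,0,-0.7],0,1],
    [[0,0,0],0,1],
    [[0,0,0],0,1]
  ]
}}

```text
clock: 9.6
eef_pos: [522.8, -95.0, 106.5]
eef_rot: [-3.141, 0.0, -3.125]
wrist_force: [-2.9, 1.9, 6.2]
finger_gap: 31.4
finger_force: 25.0
```

{"fn": "send_rows", "kwargs": {
  "series": [
    [[0,0,0],0,0.2],
    [[0,0,0],0,0],
    [[0,0,0],0,-0.17],
    [[0,0,0],0,-0.17],
    [[0,0,20],0,-0.17],
    [[0,0,40],0,-0.17],
    [[0,0,25],0,-0.17],
    [[-1,25,0],0,-0.17],
    [[0,32,0],0,-0.17],
    [[0,0,0],0,-0.17]
  ]
}}

```text
clock: 10.6
eef_pos: [521.6, -35.7, 191.1]
eef_rot: [3.141, 0.0, -3.123]
wrist_force: [0.3, -0.2, -0.1]
finger_gap: 55.2
finger_force: 0.0
```

```bash
python3 - <<'E'
from h import *
s=read_state();print(s["clock"],s["eef_pos"],np.degrees(s["eef_rot"]),s["finger_gap"],s["wrist_force"])
pts(["loose_roller_center","tray_center","tray_handle_a"],save="d")
i=cv2.imread("pics/d_side.png")[130:280,180:380];i=cv2.resize(i,None,fx=3.9,fy=3.9,interpolation=3);cv2.imwrite("pics/d2.png",i)
E
```

```text
10.6 [521.56354673 -35.66496635 191.09183356] [ 1.79980770e+02  6.50657970e-03 -1.78912733e+02] 55.19008495420724 [ 0.26758213 -0.18425334 -0.05393444]
side loose_roller_center [521.4 -90.   22.4] 0.7
side tray_center [ 521.5 -116.9   13.8] 0.76
side tray_handle_a [ 524.1 -191.    69.3] 0.87
side tray_handle_a [522.2 -37.8  65.3] 0.63
side tray_handle_a [524.4 -95.6  23.9] 0.6
top loose_roller_center [527.5 -97.2  25.4] 0.7
top loose_roller_center [338.9 219.9  -1.8] 0.47
top tray_center [ 525.8 -115.6   17.2] 0.74
top tray_center [ 771.8 -208.7   -1.4] 0.67
top tray_handle_a [ 522.6 -195.4   71.1] 0.59
top tray_handle_a [519.  -39.5  75.4] 0.55
```

View pics/d2.png

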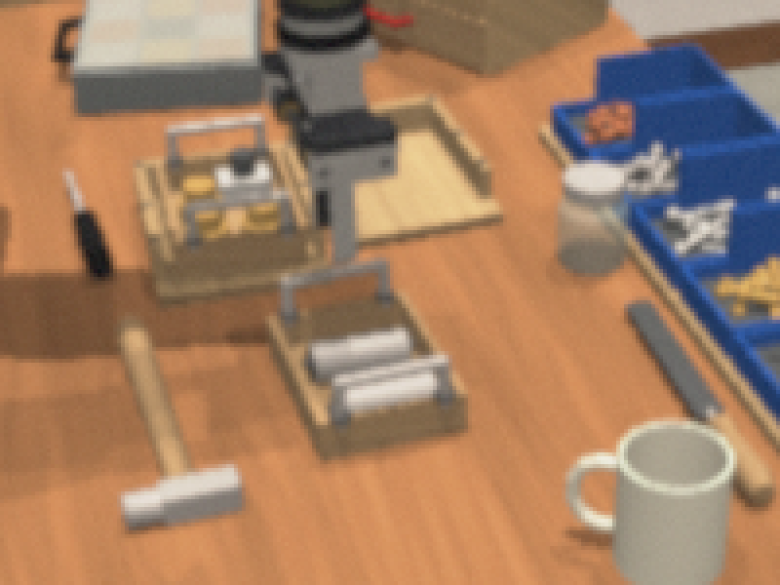

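The crop shows both rollers lying across the tray floor, at (360,352) and (390,390). Next I'll grasp the front bar.

{"fn": "send_rows", "kwargs": {
  "series": [
    [[0,-2,-20],0,-0.17],
    [[0,0,-15],0,-0.17],
    [[0,0,-8],0,-0.17],
    [[0,0,0],0,0.3],
    [[0,0,0],0,0.6],
    [[0,0,0],0,0.9],
    [[0,0,0],0,1],
    [[0,0,0],0,1],
    [[0,0,0],0,1],
    [[0,0,0],0,1]
  ],
  "squeeze": 50
}}

```text
clock: 12.0
eef_pos: [521.8, -39.8, 148.2]
eef_rot: [3.141, 0.0, -3.125]
wrist_force: [-1.9, 3.0, 2.4]
finger_gap: 8.6
finger_force: 50.0
```

{"fn": "send_rows", "kwargs": {
  "series": [
    [[0,0,3],0,1],
    [[0,0,5],0,1],
    [[0,0,5],0,1],
    [[0,0,4],0,1],
    [[0,0,0],0,1],
    [[0,0,0],0,1],
    [[4,4,0],0,1],
    [[8,7,0],0,1],
    [[8,7,0],0,1],
    [[8,7,0],0,1],
    [[4,4,0],0,1],
    [[0,0,0],0,1]
  ]
}}

```text
clock: 13.2
eef_pos: [554.2, -10.1, 164.8]
eef_rot: [3.141, 0.0, -3.124]
wrist_force: [-0.3, 1.7, -2.9]
finger_gap: 8.5
finger_force: 50.1
```

```bash
python3 - <<'E'
from h import *
s=read_state();print(s["clock"],s["eef_pos"],np.degrees(s["eef_rot"]),s["finger_gap"],s["wrist_force"],s["moment"])
pts(["loose_roller_center","tray_center","tray_handle_a","tray_roller_center","empty_bay_home"],save="e")
rect("tray",36)
E
```

```text
13.2 [554.24176784 -10.13442718 164.84697458] [ 1.79975826e+02  1.17118356e-02 -1.78990200e+02] 8.459089990395178 [-0.32204261  1.72901327 -2.87079113] [ 0.71170429  0.11638086 -0.12362443]
side loose_roller_center [ 548.3 -106.4   25.7] 0.69
side loose_roller_center [ 559.6 -140.6   23.4] 0.47
side tray_center [552.4 -78.2  24.6] 0.62
side tray_handle_a [ 551.9 -164.7   66. ] 0.87
side tray_handle_a [555.6 -11.4  82.1] 0.65
side tray_roller_center [ 555.4 -146.2   22. ] 0.69
side empty_bay_home [ 355.8 -113.2    0.8] 0.75
side empty_bay_home [636.3 209.   13.4] 0.56
side empty_bay_home [ 555.3 -139.6   21.4] 0.21
top loose_roller_center [ 551.2 -110.7   32.8] 0.85
top tray_center [554.3 -81.6  22.3] 0.75
top tray_center [463.5 156.4   9.3] 0.59
top tray_handle_a [ 551.9 -169.5   69. ] 0.64
top tray_handle_a [551.9  -8.5  88. ] 0.63
top tray_roller_center [ 552.6 -140.8   24. ] 0.75
top empty_bay_home [632.3 213.5  11.6] 0.97
tray conf 0.85 rect [ 549.5 -102.2] [132.9 126.8] 89.9 corners [[486.0, -169.0], [613.0, -169.0], [613.0, -36.0], [486.0, -36.0]]
```

{"fn": "send_rows", "kwargs": {
  "series": [
    [[6,5,0],0,1],
    [[10,8,0],0.5,1],
    [[10,8,0],0.5,1],
    [[10,8,0],0,1],
    [[10,8,0],0,1],
    [[10,8,0],0,1],
    [[10,8,0],0,1],
    [[10,8,0],0,1],
    [[6,5,0],0,1],
    [[3,4,0],0,1],
    [[0,0,0],0,1]
  ]
}}

```text
clock: 15.0
eef_pos: [638.9, 59.7, 164.7]
eef_rot: [3.141, -0.0, -3.107]
wrist_force: [-0.4, 1.9, -4.0]
finger_gap: 8.6
finger_force: 50.1
```

```bash
python3 - <<'E'
from h import *
s=read_state();print(s["clock"],s["eef_pos"],np.degrees(s["eef_rot"]),s["finger_gap"],s["wrist_force"],s["moment"])
pts(["tray_center","tray_handle_a","empty_bay_home","empty_bay"],save="f")
pts(["tray_center","tray_handle_a","empty_bay_home","empty_bay"])
rect("empty_bay",25)
i=cv2.imread("pics/f_top.png")[130:290,100:320];i=cv2.resize(i,None,fx=3.6,fy=3.6,interpolation=3);cv2.imwrite("pics/f2.png",i)
E
```

```text
15.0 [638.93228056  59.67000253 164.7273753 ] [ 1.79983260e+02 -1.14571743e-03 -1.78007124e+02] 8.579069769958476 [-0.39450803  1.88155914 -4.00731537] [ 0.71655631  0.10621978 -0.02187828]
side tray_center [640.1 -13.8  20.5] 0.56
side tray_center [634.3 210.8  15.6] 0.5
side tray_center [637.  -36.8  30.6] 0.33
side tray_handle_a [637.6 -93.7  66.7] 0.96
side tray_handle_a [638.5  60.5  84.1] 0.63
side empty_bay_home [635.3 210.7  14.4] 0.87
side empty_bay [635.5 206.7   2.9] 0.93
top tray_handle_a [641.5 -97.1  70.8] 0.98
top tray_handle_a [633.7  61.1  89.4] 0.87
top empty_bay_home [633.1 212.2  14.6] 0.69
top empty_bay_home [ 582.7 -509.5    5. ] 0.68
top empty_bay [629.5 202.2  -2.4] 0.7
top empty_bay [639.5 -10.   24.5] 0.69
side tray_center [638.7 -14.2  25.3] 0.97
side tray_center [636.6 -93.6  67.4] 0.36
side tray_handle_a [638.9  59.1  79.8] 0.86
side tray_handle_a [637.3 -93.   65.5] 0.81
side empty_bay_home [635.3 214.1  11.8] 0.75
side empty_bay [6.359e+02 2.051e+02 1.000e-01] 0.82
top tray_center [640.  -11.1  23.4] 0.73
top tray_handle_a [635.2  59.2  88.5] 0.94
top tray_handle_a [639.7 -98.1  69.5] 0.85
top empty_bay_home [630.1 211.5  11.7] 0.73
top empty_bay [6.326e+02 1.996e+02 1.000e-01] 0.9
empty_bay conf 0.71 rect [632.  252.5] [168.6 116.6] 1.8 corners [[546.0, 308.0], [550.0, 192.0], [718.0, 197.0], [714.0, 313.0]]
empty_bay conf 0.19 rect [641.7 -70.2] [94.5 32.4] 0.3 corners [[594.0, -54.0], [595.0, -87.0], [689.0, -86.0], [689.0, -54.0]]
```

View pics/f2.png

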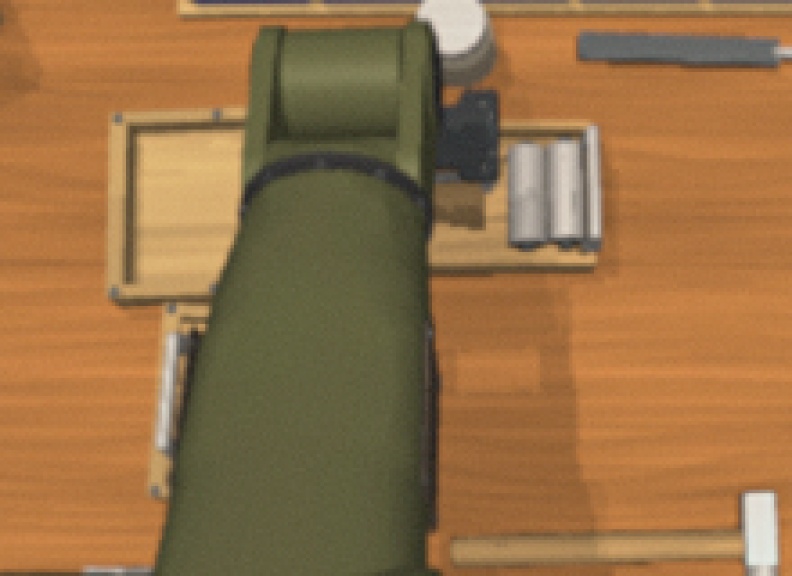

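The crop shows both rollers against the tray's rear wall at (530,195) and (567,193), with the tray in line with the bay. I'll pull it over the step.

{"fn": "send_rows", "kwargs": {
  "series": [
    [[0,6,2],0,1],
    [[-0.5,12,0],0,1],
    [[-0.5,15,0],0,1],
    [[-0.5,15,0],0,1],
    [[-0.5,15,0],0,1],
    [[-0.5,12,0],0,1],
    [[0,5,0],0,1],
    [[0,0,0],0,1]
  ]
}}

```text
clock: 16.9
eef_pos: [636.1, 140.1, 167.0]
eef_rot: [3.141, 0.0, -3.106]
wrist_force: [-0.9, 1.3, -4.6]
finger_gap: 8.7
finger_force: 50.0
```

{"fn": "send_rows", "kwargs": {
  "series": [
    [[0,6,0],0,1],
    [[-0.5,12,0],0,1],
    [[-0.5,15,0],0,1],
    [[-0.5,15,0],0,1],
    [[-0.5,15,0],0,1],
    [[-0.5,12,0],0,1],
    [[-0.5,10,0],0,1],
    [[0,6,0],0,1],
    [[0,0,0],0,1]
  ]
}}

```text
clock: 17.8
eef_pos: [633.1, 231.2, 167.2]
eef_rot: [3.14, 0.0, -3.107]
wrist_force: [-0.1, 4.0, -0.5]
finger_gap: 8.7
finger_force: 50.0
```

```bash
python3 - <<'E'
from h import *
s=read_state();print(s["clock"],s["eef_pos"],np.degrees(s["eef_rot"]),s["finger_gap"],s["wrist_force"],s["moment"])
pts(["tray_center","tray_handle_a","loose_roller_center"],save="g")
E
```

```text
17.8 [633.13101136 231.23584141 167.15457901] [ 1.79933630e+02  2.74268624e-02 -1.77998323e+02] 8.680302306987096 [-0.08496578  3.98564974 -0.52050502] [0.85797138 0.15559402 0.03022169]
side tray_center [ 580.5 -500.8    1. ] 0.27
side tray_handle_a [634.9  73.2  79.1] 0.64
side loose_roller_center [632.1 131.1  32.7] 0.41
top tray_center [635.7 153.6  27.2] 0.89
top tray_center [ 6.741e+02 -3.814e+02 -1.000e-01] 0.36
top tray_center [ 772.3 -210.9    2. ] 0.2
top tray_handle_a [636.1  74.   79.5] 0.79
top tray_handle_a [629.9 231.1  90.6] 0.77
top loose_roller_center [637.3 128.   36.9] 0.89
```

{"fn": "send_rows", "kwargs": {
  "series": [
    [[0,0,-2],0,1],
    [[0,0,-2],0,1],
    [[0,0,-2],0,1],
    [[0,0,-0.7],0,1],
    [[0,6,0],0,1],
    [[-0.5,10,0],0,1],
    [[-0.5,12,0],0,1],
    [[-0.5,12,0],0,1],
    [[0,6,0],0,1],
    [[0,2,0],0,1],
    [[0,0,0],0,1]
  ]
}}

```text
clock: 19.3
eef_pos: [632.1, 277.2, 160.5]
eef_rot: [-3.14, 0.0, -3.108]
wrist_force: [0.1, -3.5, 4.4]
finger_gap: 8.6
finger_force: 50.0
```

Now I'll creep forward until the force rises against the stop.

{"fn": "send_rows", "kwargs": {
  "series": [
    [[0,2,0],0,1],
    [[0,2,0],0,1],
    [[0,2,0],0,1],
    [[0,2,0],0,1],
    [[0,0,0],0,1]
  ]
}}

```text
clock: 19.8
eef_pos: [632.1, 284.9, 160.4]
eef_rot: [-3.14, 0.0, -3.108]
wrist_force: [0.7, -5.5, 3.8]
finger_gap: 8.3
finger_force: 50.0
```

{"fn": "send_rows", "kwargs": {
  "series": [
    [[0,1,0],0,1],
    [[0,1,0],0,1],
    [[0,1,0],0,1],
    [[0,0,0],0,1]
  ]
}}

```text
clock: 20.2
eef_pos: [632.2, 287.0, 160.4]
eef_rot: [-3.138, -0.0, -3.109]
wrist_force: [-0.6, -12.4, 6.4]
finger_gap: 8.6
finger_force: 50.0
```

{"fn": "send_rows", "kwargs": {
  "series": [
    [[0,1,0],0,1],
    [[0,1,0],0,1],
    [[0,0,0],0,1]
  ]
}}

```text
clock: 20.5
eef_pos: [632.3, 287.9, 160.4]
eef_rot: [-3.136, -0.001, -3.109]
wrist_force: [-3.0, -20.3, 8.9]
finger_gap: 8.7
finger_force: 50.0
```

```bash
python3 - <<'E'
from h import *
pts(["tray_center","tray_handle_a","empty_bay_home"],save="h")
E
```

```text
side tray_handle_a [634.  133.   79.5] 0.83
side tray_handle_a [630.2 286.8  75.8] 0.8
side empty_bay_home [635.  212.4  14.4] 0.88
top tray_center [632.6 209.1  26.1] 0.86
top tray_center [635.8 162.9  33. ] 0.22
top tray_handle_a [635.8 131.9  83.6] 0.7
top empty_bay_home [635.9 166.1  32.8] 0.53
```

{"fn": "send_rows", "kwargs": {
  "series": [
    [[0,-1.5,0],0,1],
    [[0,0,0],0,0.7],
    [[0,0,0],0,0.3],
    [[0,0,0],0,0],
    [[0,0,0],0,-0.17],
    [[0,0,0],0,-0.17],
    [[0,0,20],0,-0.17],
    [[0,0,40],0,-0.17],
    [[0,0,40],0,-0.17],
    [[-40,-25,20],0,-0.17],
    [[-45,-20,0],0,-0.17],
    [[-45,-20,0],0,-0.17]
  ]
}}

```text
clock: 22.1
eef_pos: [501.0, 224.4, 280.0]
eef_rot: [3.141, 0.001, -3.107]
wrist_force: [0.9, 0.3, -0.0]
finger_gap: 54.9
finger_force: 0.0
```

{"fn": "send_rows", "kwargs": {
  "series": [
    [[-30,-40,0],0,-0.17],
    [[-30,-40,0],0,-0.17],
    [[-30,-40,0],0,-0.17],
    [[-20,-40,0],0,-0.17],
    [[0,-45,0],0,-0.17],
    [[0,-45,0],0,-0.17],
    [[0,-45,0],0,-0.17],
    [[0,0,0],0,-0.17]
  ]
}}

```text
clock: 22.9
eef_pos: [392.4, -73.7, 280.0]
eef_rot: [-3.141, 0.001, -3.113]
wrist_force: [1.2, 1.1, -0.3]
finger_gap: 55.4
finger_force: 0.0
```

```bash
python3 - <<'E'
from h import *
print(read_state()["clock"],read_state()["eef_pos"])
for k in range(2): pts(["tray_center","tray_handle_a","empty_bay_home","loose_roller_center","tray_roller_center"],save="i%d"%k)
a=cv2.resize(cv2.imread("pics/i1_top.png")[140:280,110:240],None,fx=3,fy=4/4*3,interpolation=3)
b=cv2.resize(cv2.imread("pics/i1_side.png")[140:280,200:330],None,fx=3,fy=3,interpolation=3)
cv2.imwrite("pics/i2.png",np.hstack([a,b]))
E
```

```text
22.9 [392.36662289 -73.69523853 279.99441652]
side tray_center [633.8 285.5  78.8] 0.61
side tray_center [630.8 209.7  28.4] 0.58
side tray_center [ 355.5 -111.3    0.6] 0.3
side tray_handle_a [632.2 287.2  78.2] 0.8
side tray_handle_a [634.4 130.7  77.2] 0.62
side empty_bay_home [635.4 210.   14.1] 0.94
side empty_bay_home [ 7.676e+02 -2.133e+02 -6.000e-01] 0.24
side loose_roller_center [632.3 197.9  31.2] 0.62
side tray_roller_center [638.1 160.7  31.2] 0.38
top tray_center [632.7 207.6  29.8] 0.66
top tray_handle_a [629.8 286.9  84.2] 0.79
top empty_bay_home [635.8 160.7  33.5] 0.57
top empty_bay_home [636.5 209.2  26.8] 0.16
top loose_roller_center [632.7 193.2  35.1] 0.74
top tray_roller_center [633.9 163.4  35.6] 0.79
top tray_roller_center [ 675.6 -383.    -0.8] 0.6
side tray_center [631.  210.4  27.1] 0.73
side tray_handle_a [631.1 285.5  76.6] 0.9
side tray_handle_a [635.3 129.8  78.5] 0.66
side empty_bay_home [635.2 210.5  13.9] 0.56
side loose_roller_center [628.6 198.9  35. ] 0.4
side tray_roller_center [637.8 158.7  33.2] 0.45
top tray_center [635.  207.1  27.6] 0.91
top tray_handle_a [628.5 285.   84.1] 0.67
top tray_handle_a [636.3 128.7  80.9] 0.63
top empty_bay_home [638.9 164.   30.9] 0.62
top empty_bay_home [ 580.6 -507.7    3.7] 0.26
top loose_roller_center [634.8 196.7  36. ] 0.85
top loose_roller_center [ 579.  -508.6    5. ] 0.25
top tray_roller_center [635.5 160.   33.4] 0.5
```

View pics/i2.png

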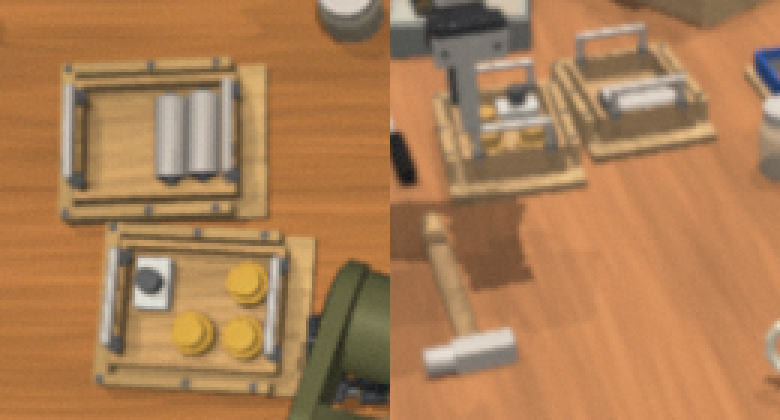

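The view shows the tray flat and square in the bay, with both rollers inside at (170,135) and (203,135). It touches the stop at the left, and about 28 px (26 mm) of bare floor shows in front, as it does in the full bay. The arm is clear.

```bash
python3 -c "
from cell import *
print(sign_off())"
```

```text
the job is handed in; nothing more can be done
None
```

I handed the job in at about 23 s: both rollers are in the tray, and the tray is flat and square in the empty bay, pushed against the back stop until the force rose to about 20 N; the final pictures agree, but the sign-off gave no verdict.

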